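# Load a painting panel into its frame and lock it with the batten

## Task

Draw the painting panel right out of the low shelf, lay it down flat on the table and let go; then take it again and set it, back up as it lies, fully home in the picture frame. After that lay the red batten across the panel into the frame's two notches, so that it holds the panel in. Lower both gently without dropping them, leave everything else where it stands, and let go at the end.

Things in the scene. Friction and masses are not known exactly. Their poses are not given: they have to be found in the camera images.
- panel: painting panel, loose, 0.2 to 0.45 kg: a board 180 mm (x) by 120 mm (y), 4 mm thick, painted face down. On its back (up) wooden bars 14 mm wide rise to 20 mm above the underside: along all four edges and one across the middle, along y. Between them are open pockets, floor 4 mm up. Origin: centre of the underside, z up. Either way round fits the frame
- panel_end (a point): top middle of the panel's end bar (83 mm from the panel's centre at its -x, 20 mm up, bar along y). At the start this end stands 55 to 70 mm out of the shelf's open front and the bar can be pinched from above; the rest of the panel lies on the table under the shelf
- panel_mid (a point): top centre of the panel's middle bar (at the panel's centre, 20 mm up, bar along y, 92 mm long): the balanced grip; under the shelf's roof until the panel is drawn out
- shelf: low plywood shelf fixed to the table, a roof on two side walls, no floor: 140 mm deep (x), 160 mm wide (y), 140 mm clear between walls, 46 mm clear under the roof, 58 mm high (70 mm with the pad on it). Origin: on the table under its centre; the open front is 70 mm away at its -x, and the panel is drawn out along -x. Wholly out: panel centre over 160 mm from this origin
- frame: dark wooden frame lying face down, fixed to the table; corner clamps 30 mm high make it 248 x 188 mm. Origin: on the table under its centre, x along its long side. Walls 20 mm thick, 44 mm high; opening 188 mm (x) by 128 mm (y). Inside at the bottom a brass lip, 14 mm wide, 6 mm high, carries the panel: underside then 6 mm, bar tops 26 mm above the table
- notch_a (a point): middle of the floor of the notch in the frame's +y wall: 32 mm wide (along the frame's x), through the 20 mm wall, open at the top, floor 28 mm above the table, 74 mm from the frame's centre
- notch_b (a point): the same for the notch in the frame's -y wall
- batten: red wooden batten, loose, 0.06 to 0.13 kg, 164 mm long (its x), 24 x 24 mm square, lying on the table. Origin: centre of the underside. Home, it lies along the frame's y with an end in each notch, underside 28 mm above the table, 2 mm over the panel's bars, its top 8 mm above the frame
- batten_center (a point): centre of the batten (12 mm above its underside)
- paint_tin: bystander: closed black watercolour tin with a grid of colour patches on its lid, 120 x 65 x 20 mm, lying on the table; it and the batten may swap places; origin: centre of its underside
- tape: bystander: blue roll of masking tape lying flat, 90 mm across, 24 mm high; origin: centre of its underside
- ink: bystander: small amber ink jar with a black cap, 48 mm across, 75 mm high; origin: centre of its underside
- medium: bystander: green plastic bottle, 52 mm across, 120 mm high; origin: centre of its underside
- brush_jar: bystander: blue ceramic jar, 80 mm across, 100 mm high, with brushes standing in it up to 215 mm high; origin: centre of its underside
- dish: bystander: terracotta-coloured dish lying flat, 110 mm across, 18 mm high; origin: centre of its underside
- jar: bystander: empty green glass cup, 74 mm across, 100 mm high; origin: centre of its underside
There are look-alikes about, which are no part of the job. There is more than one size of the batten; the one meant has the size given above.

How it is judged (in metres and radians):
On the way, in this order (a step that is already met when the one before it is completed fails the run):
1. the panel lies flat on the table, wholly out of the shelf, and the fingers have let go of it (horizontal distance between panel and shelf above 0.157 m and height (world z) of panel below 0.005 m and angle between panel's own z axis and vertical below 0.05 rad and linear speed of panel below 0.03 m/s and contact force between the fingers and panel below 0.1 N), for 0.2 s.
2. the panel lies home in the frame, let go, and the batten is not over it yet (x of panel in the frame of frame between -0.008 and 0.008 m and y of panel in the frame of frame between -0.008 and 0.008 m and z of panel in the frame of frame between 0.002 and 0.01 m and angle between panel's own z axis and vertical below 0.08 rad and angle between the x axis of panel and the x axis of frame, either way round below 0.1 rad and linear speed of panel below 0.03 m/s and contact force between the fingers and panel below 0.1 N and horizontal distance between batten_center and frame above 0.06 m), for 0.2 s.
At the end, for the whole second after the job is handed in: Panel flat on the frame's lip (centre within 8 mm, underside 2 to 10 mm up, tilt under 0.08, yaw within 0.1 rad); batten across it in both notches (centre within 9 mm in the frame's x, 14 mm in y, 35 to 45 mm up, within 0.12 rad of square); both at rest (x of panel in the frame of frame between -0.008 and 0.008 m and y of panel in the frame of frame between -0.008 and 0.008 m and z of panel in the frame of frame between 0.002 and 0.01 m and angle between panel's own z axis and vertical below 0.08 rad and angle between the x axis of panel and the x axis of frame, either way round below 0.1 rad and linear speed of each of panel, batten below 0.03 m/s and x of batten_center in the frame of frame between -0.009 and 0.009 m and y of batten_center in the frame of frame between -0.014 and 0.014 m and z of batten_center in the frame of frame between 0.035 and 0.045 m and angle between the x axis of batten and the y axis of frame, either way round below 0.12 rad); the robot touches nothing.
It fails at once if the panel is dropped (falls free faster than 0.7 m/s, about 25 mm) (linear speed of panel above 0.7 m/s and contact force between the fingers and panel below 0.1 N).
It fails at once if the batten is dropped (falls free faster than 0.7 m/s, about 25 mm) (linear speed of batten above 0.7 m/s and contact force between the fingers and batten below 0.1 N).
It fails at once if a bystander is moved more than 40 mm or tipped over (distance of any of paint_tin, tape, ink, medium, brush_jar, dish, jar from where it was at the start of the episode above 0.04 m or angle between any of paint_tin, tape, ink, medium, brush_jar, dish, jar's own z axis and vertical above 0.6 rad).
It also fails if it takes over 72 s, if anything falls off the work surface, if the arm or the gripper's body presses on something with over 40 N, if the wrist force passes 120 N, or if a joint passes its speed limit or range.

## Robot

A 6-joint arm with a two-finger parallel gripper is mounted at the origin on the work surface. World frame = base frame: x ahead of the robot, y to its left, z up, the work surface at z = 0. Lengths are in m, angles in degrees, forces in N, time in s.
With the tool pointing down it reaches from about 0.3 to 0.75 m from the base axis. Payload 8.5 kg.
Tool frame: the origin (TCP) lies at the very end of the fingers, on their centre line; the grasp point (between the pads) lies env.pinch_z behind it (env.pinch_z is the distance from the TCP to the grasp point, in m); z points along the fingers, y is the line along which they close (so a half turn about z gives the same grasp; the last joint's range is limited). The gripper opens to 85 mm and grips with 20 to 120 N. Pads are 22 mm wide; open, the fingers measure 114 mm over their backs; the gripper's body (76 mm by 85 mm) begins 54 mm behind the grasp point. The pads swing forward as they close: fully open they stand 13 mm farther back than shut.
Start: joints at [-84.242, 21.807, 74.336, -0, 83.858, -12.336], TCP at [0.171, -0.523, 0.202] pointing down, gripper open.
Joint ranges: [-178.18, 178.18], [-50.72, 133.34], [12.68, 142.11], [-81.47, 261.47], [9.98, 163.14], [-165.26, 165.26]. Speed limits (degrees/s): [136.94, 136.94, 180, 180, 180, 180].

## Interface

Orientations are given as a 3x3 rotation matrix whose columns are the frame's x, y, z axes.
In Python, from rig import telemetry, get_image, env gives the robot as it stands. The module is installed in compiled form; this text tells all that it offers.
- The arm moves only by the tool apply_moves, never from a script. Its argument "series" is a list of rows, each a list of 7 numbers: the shift along the tool's x, y, z in mm, then the turn, a rotation vector about the tool's x, y, z in degrees, then the opening, from 0 (shut) to 1 (fully open). A call has 1 to 12 rows; each row shifts and turns the commanded pose from where the row before left it, along the tool's axes as they then stand; what a row does not reach is not made up. A row lasts 1/8 s, in which the tool goes at most 62.5 mm and 10.7 degrees, less where a joint would pass 70% of its speed; a pose out of reach is approached as far as the arm can. A call with a gripper value outside its range is refused whole. The fingers move at their own pace and stop on an object; "grip_force" is the grip in N (left out, the last holds). Time passes only in rows, so rows that do not move let the fingers close. It gives the time, the measured TCP pose, the force, the opening and the grip force at its end, in the units of the state.
- telemetry.observe(): the state, without advancing time (a new reading comes with each control period).
- get_image(name): name is "scene" or "top" or "wrist"; returns a dict with "frame" (384x512x3 uint8, red, green, blue), "z_map" (384x512 float32, m along the optical axis (not along the pixel's ray), 0 where there is no reading), "vertical_fov" (degrees; the focal length in pixels is half the picture's height over the tangent of half this angle, whatever the lens; pixels are square), "cx", "cy" (the principal point, pixels), "dist" ([k1, k2, p1, p2, k3] as OpenCV has them; the pictures are not rectified), "eye" and "attitude" of the camera in the world; the wrist camera has in their place "mount" (4x4, takes a point from camera to tool coordinates, whose origin is the TCP and whose axes are the flange's). Camera axes: x right, y up, looking along -z (the intrinsics and any distortion apply to the point x, -y, -z); pixel columns grow to the right and rows downward; lengths in m; the calibration is good to about 2 mm. A picture is of the moment at which its call begins: read the wrist's pose just before it.
- env.close_job(): hands the job in; it is judged then, once.
The state is a dict: "time_s": time; "q": joint angles; "qvel": joint speeds; "joint_efforts": joint torques, N m; "position": TCP position; "tool_rot": TCP orientation; "ft_force": force on the tool from outside, world axes, zero at the start; "wrist_torque": the same for the moment, N m; "grip_width": finger opening in m; "gripper_force": force on a finger pad.
Only numpy, scipy, OpenCV 4.12 (cv2) and the standard library are available. Lean on these libraries where they do the work, as an engineer would, in place of code of your own. Each camera call takes 0.05 s, during which the arm holds its last target. There are 200 camera calls.

## Working session

There is one attempt and no reset: what is moved stays moved. The work goes in short steps, Python scripts to look and compute and a tool call to move; the robot and the scene stay as the last step left them, time stands still between calls to the robot, and variables do not carry over. Pictures are saved under pics/ and viewed, at most 11 in all, crops included, and the job is handed in when it is done.

Besides the shell and the picture viewer there is one more tool, called after "Request:" in YAML: its name, and indented under it one key for each argument. apply_moves: Moves the arm, as the interface text tells. Its arguments: {"type":"object","properties":{"series":{"type":"array"},"grip_force":{"type":"number"}},"required":["series"]}

```bash
mkdir -p pics
cat > h.py <<'E'
import numpy as np, cv2
from rig import telemetry, get_image, env
def cam(im, st=None):
    f=im["frame"].shape[0]/2/np.tan(np.radians(im["vertical_fov"])/2)
    K=np.array([[f,0,im["cx"]],[0,f,im["cy"]],[0,0,1]])
    if "mount" in im:
        T=np.eye(4);T[:3,:3]=st["tool_rot"];T[:3,3]=st["position"];M=T@np.array(im["mount"])
        return K,np.array(im["dist"]),M[:3,:3],M[:3,3]
    return K,np.array(im["dist"]),np.array(im["attitude"]),np.array(im["eye"])
def cloud(im,st=None):
    K,d,R,e=cam(im,st);h,w=im["z_map"].shape
    uv=np.stack(np.meshgrid(np.arange(w),np.arange(h)),-1).reshape(-1,1,2).astype(np.float64)
    n=cv2.undistortPoints(uv,K,d).reshape(-1,2);z=im["z_map"].reshape(-1,1)
    P=np.hstack([n[:,:1]*z,-n[:,1:]*z,-z])@R.T+e
    P[z[:,0]==0]=np.nan
    return P.reshape(h,w,3)
def pix(im,pts,z,st=None):
    "pixels -> world points on plane z"
    K,d,R,e=cam(im,st)
    n=cv2.undistortPoints(np.array(pts,float).reshape(-1,1,2),K,d).reshape(-1,2)
    D=np.c_[n[:,0],-n[:,1],-np.ones(len(n))]@R.T
    return e+D*((z-e[2])/D[:,2])[:,None]
def shot(name):
    st=telemetry.observe();return get_image(name),st
def save(im,fn,crop=None,s=1):
    a=im["frame"][:,:,::-1]
    if crop:a=a[crop[1]:crop[3],crop[0]:crop[2]]
    cv2.imwrite("pics/"+fn,cv2.resize(a,None,fx=s,fy=s,interpolation=cv2.INTER_CUBIC))
E
python3 - <<'E'
from h import *
im,st=shot("top");save(im,"top.png",s=1.5);np.savez("top.npz",c=cloud(im),f=im["frame"])
print(im["eye"],im["attitude"],im["dist"],env.pinch_z)
im,_=shot("scene");save(im,"scene.png",s=1.5);print(im["eye"],st)
E
```

```text
[ 0.41992195 -0.0191946   1.2068424 ] [[-0.0041231   0.99511661 -0.09862013]
 [-0.99997859 -0.00360174  0.00546396]
 [ 0.00508207  0.09864054  0.99511015]] [-0.10168985  0.          0.          0.          0.        ] 0.0187
[ 1.35050402 -0.0382684   1.0088516 ] {'time_s': 0.0, 'q': array([-8.42419140e+01,  2.18414881e+01,  7.43840932e+01, -7.64114004e-04,
        8.38580783e+01, -1.23357853e+01]), 'qvel': array([ 0.05360736,  0.06669792, -0.0132981 , -0.09324838, -0.06025643,
       -0.01290051]), 'joint_efforts': array([ 2.21659081e-05, -4.48464060e+01, -2.31280303e+01, -1.25167121e-04,
        4.76145098e-03, -1.39712805e-05]), 'position': array([ 0.17077635, -0.52246854,  0.20181103]), 'tool_rot': array([[ 9.50548536e-01,  3.10576006e-01, -1.59686187e-04],
       [ 3.10575904e-01, -9.50547475e-01,  1.45143949e-03],
       [ 2.98992978e-04, -1.42925836e-03, -9.99998934e-01]]), 'ft_force': array([ 0.09986294, -0.1474342 , -0.29072635]), 'wrist_torque': array([-0.03094486,  0.005578  , -0.02083906]), 'gripper_force': 0.0, 'grip_width': 0.08562387407707756}
```

View pics/top.png

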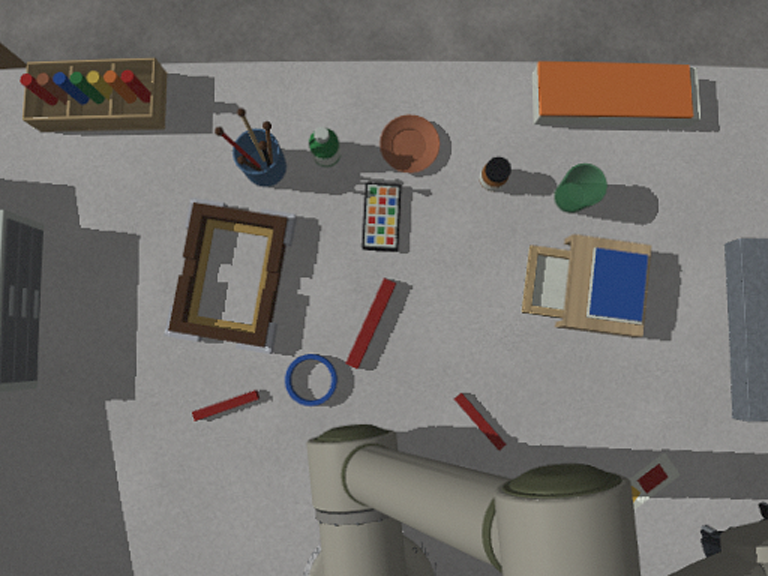

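View pics/scene.png

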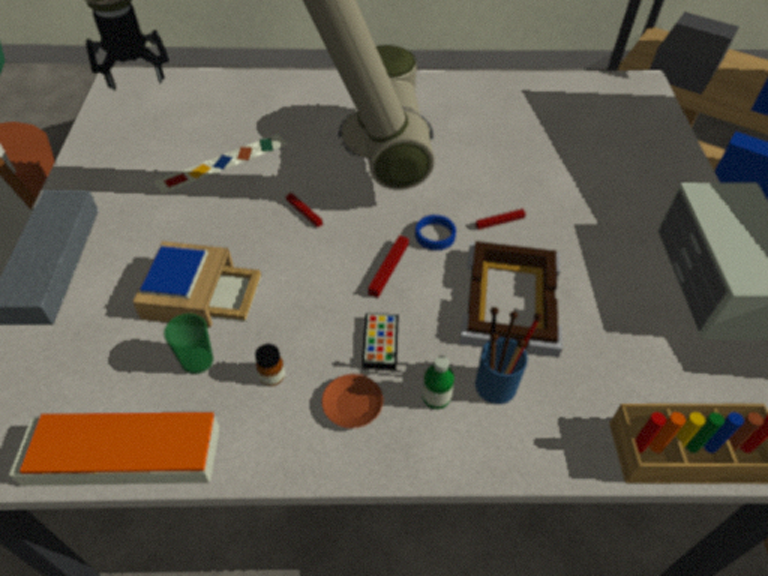

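Top view (768×576): the shelf with its blue pad is at about (607,285), and the panel end sticks out to its left at (548,280). The frame is at (235,275), the tin at (382,216) and the tape at (311,380). There are three red battens: (372,323), large; (226,405), thin; and (480,421), thin and short. The large one looks right, so I'll measure all three.

```bash
cat > m1.py <<'E'
from h import *
z=np.load("top.npz");c=z["c"];f=z["f"].astype(int)
def rect(mask,name,k=1):
    n,l,s,ce=cv2.connectedComponentsWithStats(mask.astype(np.uint8))
    for i in range(1,n):
        if s[i,4]<60: continue
        P=c[l==i];P=P[~np.isnan(P[:,0])]
        if len(P)<20: continue
        r=cv2.minAreaRect((P[:,:2]*1000).astype(np.float32))
        print(name,"px",ce[i]*1.5,"n",s[i,4],"rect c",np.round(r[0],1),"sz",np.round(r[1],1),"ang",round(r[2],1),"z5,50,95",np.round(np.percentile(P[:,2],[5,50,95])*1000,1))
r,g,b=f[...,0],f[...,1],f[...,2]
X,Y,Z=c[...,0],c[...,1],c[...,2]
ws=(X>0.15)&(X<0.75)
rect((r>90)&(g<60)&(b<60)&ws,"red")
rect((b>100)&(r<60)&ws,"blue")
# frame by height
fr=(Z>0.036)&(Z<0.052)&(Y>0.18)&(Y<0.5)&(X>.3)&(X<.62)
rect(fr,"frame")
sh=(Z>0.05)&(Z<0.08)&(Y<-.2)&(X>.3)&(X<.62)
rect(sh,"shelf")
pn=(Z>0.012)&(Z<0.028)&(Y<-.15)&(Y>-.35)&(X>.3)&(X<.62)
rect(pn,"panel")
for n,(u0,v0,u1,v1) in dict(tin=(355,175,410,255),tape=(280,350,345,410)).items():
    m=np.zeros(Z.shape,bool);m[v0*2//3:v1*2//3,u0*2//3:u1*2//3]=1
    rect(m&(Z>.012)&(Z<.04),n)
print("table z",np.nanmedian(Z[200:230,180:230]))
E
python3 m1.py
python3 - <<'E'
from h import *
a=cv2.imread("pics/top.png")
f=np.load("top.npz")["f"][:,:,::-1]
A=cv2.resize(f[125:245,105:275],(800,565),interpolation=cv2.INTER_CUBIC);cv2.imwrite("pics/c1.png",A)
B=cv2.resize(f[145:235,335:450],(800,626),interpolation=cv2.INTER_CUBIC)[:600];cv2.imwrite("pics/c2.png",B)
E
```

```text
red px [369.97469636 323.05263158] n 494 rect c [465.6   0.6] sz [ 21.  161.9] ang 65.5 z5,50,95 [19.3 23.1 26.3]
red px [224.08235294 405.30588235] n 255 rect c [323.1 254.4] sz [ 15.6 114.8] ang 18.9 z5,50,95 [12.6 16.7 20.7]
red px [474.22906404 414.43596059] n 203 rect c [ 303.2 -180.4] sz [93.1 16.5] ang 41.0 z5,50,95 [12.  16.2 19.9]
blue px [618.19387075 284.06262492] n 1501 rect c [ 527.4 -421.9] sz [ 91.5 112.9] ang 82.2 z5,50,95 [65.3 68.9 72.7]
blue px [309.91304348 379.1798419 ] n 253 rect c [369.2 105.3] sz [86.1 85.1] ang 90.0 z5,50,95 [19.2 23.1 27.2]
frame px [190.17073171 245.36585366] n 123 rect c [599.9 313.1] sz [19.3 41.4] ang 80.0 z5,50,95 [37.4 43.2 47.2]
frame px [213.48725055 320.53603104] n 902 rect c [486.5 257.5] sz [170.3  98.7] ang 80.1 z5,50,95 [39.5 43.2 46.7]
shelf px [606.59570021 284.90683786] n 3349 rect c [ 527.8 -406.4] sz [144.2 162. ] ang 81.6 z5,50,95 [54.  64.2 71.6]
shelf px [754.20798423 321.33932972] n 2029 rect c [ 454.8 -671.6] sz [ 55.7 307. ] ang 88.9 z5,50,95 [53.3 58.3 62.1]
panel px [539.24547284 280.36720322] n 497 rect c [ 538.8 -309. ] sz [ 73.4 120.9] ang 82.4 z5,50,95 [14.6 18.9 22.7]
panel px [467.86956522 407.13913043] n 115 rect c [ 318.  -167.1] sz [53.4 17.4] ang 40.6 z5,50,95 [13.1 16.3 20.4]
tin px [380.47771588 215.71030641] n 1077 rect c [655.8 -17.6] sz [ 64.8 120.8] ang 86.8 z5,50,95 [14.9 19.3 23.8]
tape px [309.60410959 379.70136986] n 365 rect c [368.  105.3] sz [86.1 87.6] ang 89.6 z5,50,95 [17.1 22.8 27. ]
table z -0.0004354736475439269
```

View pics/c1.png

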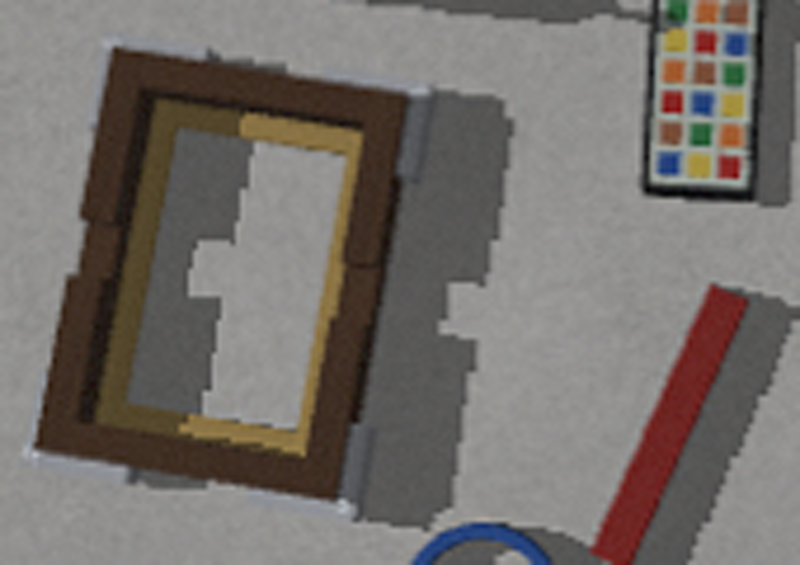

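View pics/c2.png

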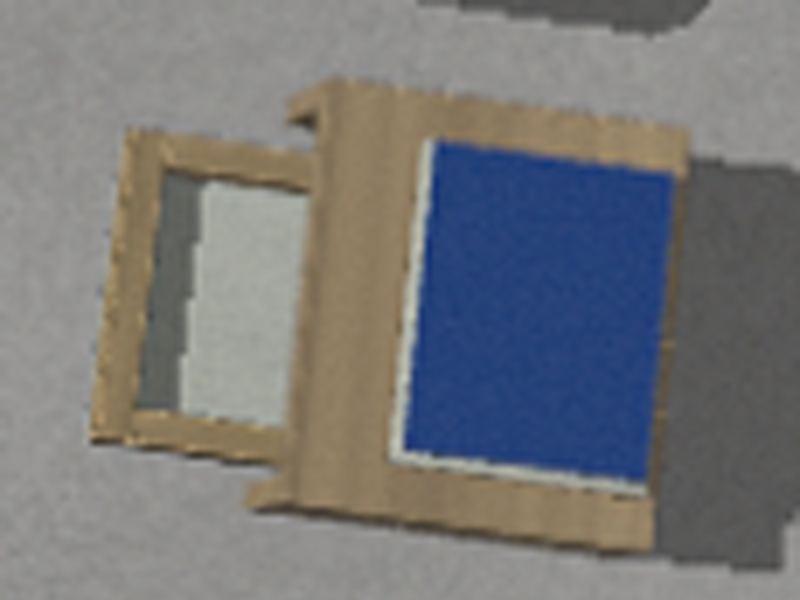

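Of the three red battens, the one at (372,323) measures about 162×21 mm with its top near 24 mm, which fits. The other two, at (226,405) and (480,421), are only about 16 mm thick and shorter. In crop c1 the right one lies whole at (675,430). c2 shows the panel's end bar with corners at (128,128) and (90,442).

```bash
cat > m2.py <<'E'
from h import *
im,st=shot("top")
q=lambda a,s,o:[(u/s+o[0]-.5+.5/s,v/s+o[1]-.5+.5/s) for u,v in a]
p=pix(im,q([(128,128),(90,442)],6.957,(335,145)),0.02)
d=p[0]-p[1];print("panel end",p[:,:2]*1000,np.hypot(*d[:2])*1000,"u ang",np.degrees(np.arctan2(d[1],d[0]))+90-0)
a=np.arctan2(d[1],d[0]);
print("end bar ang deg",np.degrees(a))
u=np.array([-np.sin(a),np.cos(a)]);  # toward +y
print("u",u,"endbar centre",(p.mean(0)[:2]-u*.007)*1000)
F=pix(im,q([(112,47),(408,93),(340,500),(35,450)],4.706,(105,125)),0.044)*1000
print("frame",F[:,:2],F.mean(0)); print([np.hypot(*(F[i]-F[i-1])[:2]) for i in range(4)],[np.degrees(np.arctan2(*(F[i]-F[i-1])[1::-1])) for i in range(4)])
K,D,R,e=cam(im)
sh=pix(im,q([(325,80),(690,125),(655,550),(290,505)],6.957,(335,145)),0.058)*1000
print("shelf",sh[:,:2],sh.mean(0),[np.degrees(np.arctan2(*(sh[i]-sh[i-1])[1::-1])) for i in range(4)])
y=st["tool_rot"][:,1];print("tool y",np.degrees(np.arctan2(y[1],y[0])))
E
python3 m2.py
```

```text
panel end [[ 602.33345178 -280.77448141]
 [ 482.72532688 -263.27511965]] 120.88147585182409 u ang 81.67635050174566
end bar ang deg -8.323649498254335
u [0.14476463 0.98946612] endbar centre [ 541.51603694 -278.95106337]
frame [[676.03092734 310.39773229]
 [648.76755272 144.31937878]
 [425.06504036 179.08074706]
 [452.20738815 347.55405919]] [550.51772714 245.33797933  44.        ]
[np.float64(226.88668828701256), np.float64(168.3012510366548), np.float64(226.3872053827964), np.float64(170.64572641722916)] [np.float64(-9.42555678967367), np.float64(-99.32250980897444), np.float64(171.16738846122163), np.float64(80.84785146071691)]
shelf [[ 614.44401976 -346.81989725]
 [ 597.65035079 -485.44080365]
 [ 439.51798509 -465.43066008]
 [ 457.21926124 -328.85502556]] [ 527.20790422 -406.63659663   58.        ] [np.float64(-6.518480801947663), np.float64(-96.90761594709937), np.float64(172.78809575557565), np.float64(82.61518336680953)]
tool y -71.90926960213478
```

The frame's long side runs along about −9° in world, with its centre near (550,245). The panel's pull-out direction is 81.7°. I'll move above the end bar, and write a helper for the shifts.

```bash
cat >> h.py <<'E'
from scipy.spatial.transform import Rotation as Ro
def goto(x,y,z,yaw):
    "mm, deg of tool y; prints the shift in present tool axes (mm) and the turn (rotvec deg)"
    st=telemetry.observe();R=np.array(st["tool_rot"]);p=np.array(st["position"])*1000
    c,s=np.cos(np.radians(yaw)),np.sin(np.radians(yaw))
    T=np.c_[[-s,c,0],[c,s,0],[0,0,-1]]
    print("at",np.round(p,1),"yaw",round(np.degrees(np.arctan2(R[1,1],R[0,1])),2),"w",round(st["grip_width"]*1000,1),"t",round(st["time_s"],2),"F",np.round(st["ft_force"],1))
    print("shift",np.round(R.T@(np.array([x,y,z])-p),1),"turn",np.round(Ro.from_matrix(R.T@T).as_rotvec(degrees=True),2))
E
python3 - <<'E'
from h import *
goto(541.5,-279,200,-98.3)
c=np.load("top.npz")["c"]
for n,(u,v) in dict(ink=(497,166),jar=(585,182),brush=(262,150),med=(323,135),dish=(409,143)).items():
    u,v=int(u/1.5),int(v/1.5);P=c[v-12:v+13,u-12:u+13].reshape(-1,3);P=P[(P[:,2]>.01)]
    print(n,np.round(np.median(P,0)*1000),np.round(P.min(0)*1000),np.round(P.max(0)*1000))
E
```

```text
at [ 170.8 -522.5  202. ] yaw -71.91 w 85.5 t 0.15 F [-0.1 -0.1 -0.6]
shift [ 428.  -116.4    2.2] turn [-0.06  0.   26.39]
ink [ 721. -215.   72.] [ 706. -241.   15.] [ 745. -194.   80.]
jar [ 713. -382.   68.] [ 666. -395.   10.] [ 729. -328.  104.]
brush [761. 191.  83.] [709. 151.  10.] [787. 226. 208.]
med [766.  76.  86.] [750.  54.  18.] [796. 104. 124.]
dish [816. -57.  11.] [ 756. -101.   10.] [824. -35.  19.]
```

Request:
apply_moves:
  series:
    - [42.8,-11.6,0,0,0,0,1]
    - [42.8,-11.6,0,0,0,0,1]
    - [42.8,-11.6,0,0,0,0,1]
    - [42.8,-11.6,0,0,0,0,1]
    - [42.8,-11.6,0,0,0,0,1]
    - [42.8,-11.6,0,0,0,0,1]
    - [42.8,-11.6,0,0,0,0,1]
    - [42.8,-11.6,0,0,0,0,0.6]
    - [42.8,-11.6,0,0,0,8.8,0.6]
    - [42.8,-11.6,0,0,0,8.8,0.6]
    - [0,0,0,0,0,8.8,0.6]
    - [0,0,0,0,0,0,0.6]

```text
time_s: 1.65
position: [0.545, -0.2852, 0.2019]
tool_rot: [[0.99, -0.142, -0.001], [-0.142, -0.99, 0.0], [-0.001, -0.0, -1.0]]
ft_force: [-0.6, 0.4, -0.2]
grip_width: 0.0514
gripper_force: 0.0
```

Run:
```python
from h import *
goto(541.5,-279,100,-98.3)
im,st=shot("wrist");save(im,"w1.png",s=1.5)
np.savez("w1.npz",c=cloud(im,st))
```

```text
at [ 545.  -285.2  201.9] yaw -98.19 w 51.4 t 1.65 F [-0.6  0.4 -0.2]
shift [ -4.3  -5.6 101.9] turn [-0.02  0.05  0.11]
```

View pics/w1.png

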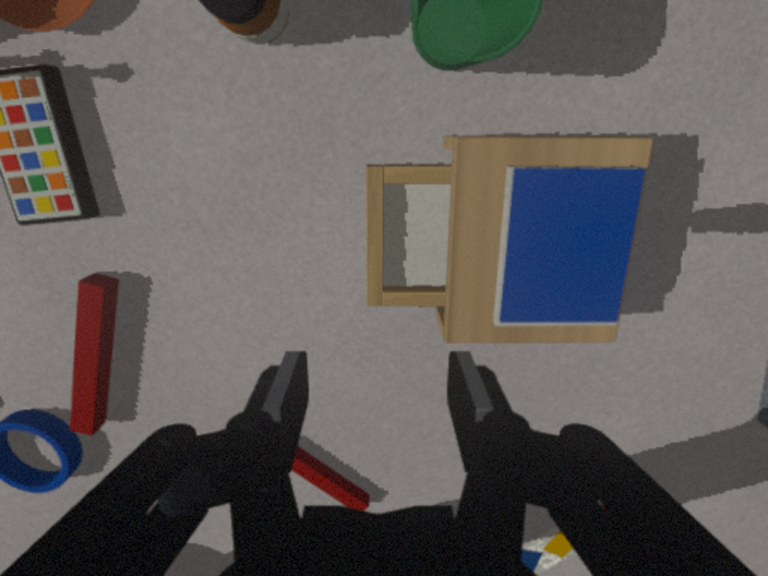

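The wrist view shows the end bar at (368–384, 165–305), with the shelf front at about x=448. The fingers are at about (285,380) and (465,380), so the closing line agrees with the panel's x.

```bash
cat >> h.py <<'E'
def vpix(im,pts,z,st=None,s=1.5): return pix(im,(np.array(pts,float)+.5)/s-.5,z,st)*1000
E
python3 - <<'E'
from h import *
im,st=shot("wrist")
p=vpix(im,[(367,165),(384,166),(383,305),(367,305)],.02,st);print(p[:,:2],p.mean(0))
print("side",[np.degrees(np.arctan2(*(p[i]-p[j])[1::-1])) for i,j in((0,3),(1,2))])
sh=vpix(im,[(455,137),(652,139),(615,342),(447,342)],.058,st);print("shelf",sh[:,:2],sh.mean(0))
E
```

```text
[[ 602.37850883 -285.52887699]
 [ 599.72025629 -298.70937454]
 [ 482.45223358 -281.66952928]
 [ 484.43527033 -267.76964275]] [ 542.24656726 -283.41935589   20.        ]
side [np.float64(-8.56295028170038), np.float64(-8.267604829260248)]
shelf [[ 615.14908004 -349.86463677]
 [ 595.28862455 -486.79501257]
 [ 438.83840643 -466.11549515]
 [ 458.68408034 -330.15171262]] [ 526.99004784 -408.23171428   58.        ]
```

Request:
apply_moves:
  series:
    - [-3.4,-3.2,25,0,0,0.2,0.5]
    - [0,0,30,0,0,0,0.5]
    - [0,0,30,0,0,0,0.5]
    - [0,0,30,0,0,0,0.5]
    - [0,0,25,0,0,0,0.5]
    - [0,0,20,0,0,0,0.5]
    - [0,0,12,0,0,0,0.5]
    - [0,0,12,0,0,0,0.5]
    - [0,0,7,0,0,0,0.5]
    - [0,0,3,0,0,0,0.5]
    - [0,0,0,0,0,0,0.5]
  grip_force: 40

```text
time_s: 3.12
position: [0.5421, -0.282, 0.0086]
tool_rot: [[0.989, -0.148, 0.0], [-0.148, -0.989, -0.0], [0.0, 0.0, -1.0]]
ft_force: [0.3, 0.2, -0.1]
grip_width: 0.0426
gripper_force: 0.0
```

Request:
apply_moves:
  series:
    - [0,0,0,0,0,0,0.3]
    - [0,0,0,0,0,0,0]
    - [0,0,0,0,0,0,0]
    - [0,0,0,0,0,0,0]
    - [0,0,0,0,0,0,0]
  grip_force: 40

```text
time_s: 3.75
position: [0.542, -0.2819, 0.0084]
tool_rot: [[0.989, -0.148, -0.0], [-0.148, -0.989, -0.0], [-0.0, 0.0, -1.0]]
ft_force: [-0.3, -0.0, -1.0]
grip_width: -0.0
gripper_force: 0.0
```

The fingers shut on nothing, so I'll look.

Run:
```python
from h import *
im,st=shot("wrist");a=im["frame"]
im2,_=shot("scene");b=im2["frame"][150:240,80:220]
A=cv2.resize(a,(480,360));B=cv2.resize(b,(560,360),interpolation=cv2.INTER_CUBIC)
cv2.imwrite("pics/m.png",cv2.resize(np.vstack([cv2.copyMakeBorder(A,0,0,0,80,0),B])[:,:,::-1],(467,600)))
```

```text
(no output)
```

View pics/m.png

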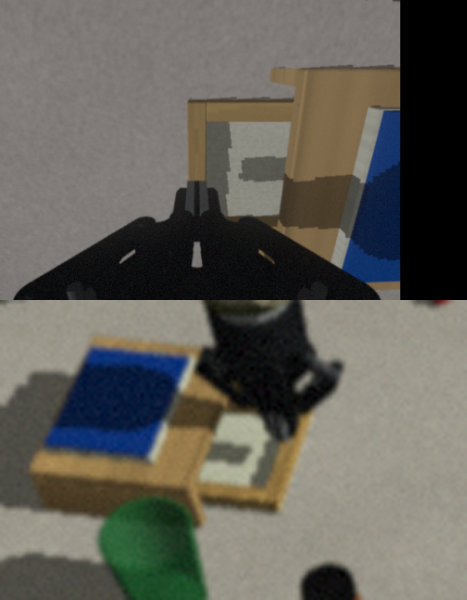

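Run:
```python
from h import *
c=np.load("w1.npz")["c"];print("table",c[100:110,180:220,2].mean(),"bar",c[130:180,249:253,2].mean(),"roof",c[150:200,305:325,2].mean())
im,st=shot("wrist");c=cloud(im,st);np.set_printoptions(suppress=True,linewidth=200,precision=1)
s=512/480/ (467/560)  # composite -> px
print("scale",s)
s=560/467*512/480
for u in range(235,275,3): print(u,[ (np.round(c[v,u]*1000)).tolist() for v in (190,222,235,240,250,265)])
print(telemetry.observe()["grip_width"],st["position"])
```

```text
table -0.0002775277025844647 bar 0.019875622546663845 roof nan
scale 1.2790863668807995
235 [[562.0, -274.0, -1.0], [539.0, -270.0, -0.0], [529.0, -269.0, 0.0], [525.0, -268.0, -1.0], [549.0, -275.0, 54.0], [549.0, -275.0, 66.0]]
238 [[562.0, -276.0, -0.0], [538.0, -272.0, -1.0], [529.0, -271.0, 0.0], [525.0, -270.0, 0.0], [552.0, -277.0, 59.0], [553.0, -278.0, 72.0]]
241 [[568.0, -280.0, 20.0], [nan, nan, nan], [553.0, -278.0, 46.0], [553.0, -278.0, 51.0], [553.0, -279.0, 60.0], [552.0, -279.0, 72.0]]
244 [[568.0, -281.0, 19.0], [548.0, -278.0, 20.0], [553.0, -280.0, 46.0], [552.0, -280.0, 51.0], [553.0, -280.0, 61.0], [553.0, -280.0, 73.0]]
247 [[568.0, -283.0, 19.0], [548.0, -280.0, 21.0], [552.0, -281.0, 45.0], [552.0, -281.0, 51.0], [553.0, -281.0, 61.0], [552.0, -282.0, 72.0]]
250 [[567.0, -285.0, 19.0], [547.0, -282.0, 20.0], [552.0, -283.0, 45.0], [552.0, -283.0, 51.0], [552.0, -283.0, 60.0], [552.0, -283.0, 72.0]]
253 [[567.0, -287.0, 19.0], [547.0, -284.0, 20.0], [552.0, -284.0, 46.0], [552.0, -284.0, 52.0], [552.0, -284.0, 60.0], [552.0, -284.0, 73.0]]
256 [[567.0, -288.0,
[... 304 characters left out ...]
89.0, 20.0], [551.0, -289.0, 45.0], [551.0, -289.0, 51.0], [551.0, -288.0, 60.0], [551.0, -288.0, 72.0]]
265 [[560.0, -294.0, 2.0], [538.0, -291.0, 4.0], [528.0, -289.0, 3.0], [525.0, -289.0, 4.0], [551.0, -290.0, 60.0], [552.0, -289.0, 73.0]]
268 [[560.0, -295.0, 4.0], [538.0, -293.0, 4.0], [528.0, -291.0, 4.0], [524.0, -291.0, 4.0], [547.0, -291.0, 53.0], [546.0, -290.0, 65.0]]
271 [[560.0, -297.0, 4.0], [538.0, -295.0, 4.0], [527.0, -293.0, 3.0], [524.0, -293.0, 4.0], [547.0, -293.0, 54.0], [547.0, -292.0, 66.0]]
274 [[560.0, -299.0, 3.0], [537.0, -297.0, 4.0], [527.0, -295.0, 4.0], [524.0, -295.0, 4.0], [546.0, -294.0, 54.0], [547.0, -293.0, 67.0]]
-0.0002610264387081656 [ 0.5 -0.3  0. ]
```

Run:
```python
from h import *
im,st=shot("wrist");c=cloud(im,st);np.set_printoptions(suppress=True,linewidth=200,precision=1)
for v in range(218,238): print(v,(np.round(c[v,[243,250,259]]*1000)).tolist(), im["frame"][v,[243,250,259]].tolist())
print(np.array(im["mount"]))
```

```text
218 [[551.0, -278.0, 21.0], [550.0, -282.0, 19.0], [549.0, -288.0, 21.0]] [[117, 98, 70], [121, 102, 68], [119, 100, 66]]
219 [[550.0, -278.0, 19.0], [549.0, -282.0, 20.0], [548.0, -288.0, 20.0]] [[114, 93, 62], [120, 102, 65], [120, 100, 70]]
220 [[549.0, -278.0, 20.0], [548.0, -282.0, 19.0], [548.0, -287.0, 20.0]] [[119, 99, 68], [122, 103, 70], [119, 100, 67]]
221 [[549.0, -278.0, 21.0], [548.0, -282.0, 19.0], [547.0, -287.0, 20.0]] [[117, 97, 68], [122, 102, 72], [120, 100, 69]]
222 [[547.0, -278.0, 19.0], [547.0, -282.0, 19.0], [547.0, -287.0, 21.0]] [[117, 97, 65], [123, 103, 70], [120, 101, 69]]
223 [[547.0, -277.0, 19.0], [547.0, -282.0, 21.0], [546.0, -287.0, 21.0]] [[118, 99, 69], [123, 104, 73], [120, 101, 69]]
224 [[546.0, -277.0, 20.0], [546.0, -282.0, 21.0], [545.0, -287.0, 20.0]] [[116, 97, 68], [121, 101, 66], [119, 101, 66]]
225 [[546.0, -277.0, 20.0], [545.0, -282.0, 20.0], [544.0, -287.0, 20.0]] [[116, 97, 69], [121, 100, 65], [116, 96, 65]]
226 [[545.0, -277.0, 19.0], [544.0, -281.0, 20.0], [543.0, -287.0, 19.0]] [[119, 101, 66], [122, 101, 66], [119, 99, 68]]
227
[... 691 characters left out ...]
32, 27], [63, 65, 61]]
233 [[552.0, -279.0, 43.0], [553.0, -283.0, 45.0], [552.0, -287.0, 44.0]] [[58, 59, 61], [30, 29, 29], [59, 60, 58]]
234 [[553.0, -279.0, 44.0], [552.0, -283.0, 44.0], [552.0, -287.0, 45.0]] [[65, 63, 65], [32, 28, 32], [58, 59, 60]]
235 [[553.0, -279.0, 46.0], [552.0, -283.0, 46.0], [552.0, -287.0, 46.0]] [[62, 60, 59], [31, 26, 23], [54, 59, 55]]
236 [[553.0, -279.0, 46.0], [552.0, -283.0, 46.0], [552.0, -287.0, 47.0]] [[59, 60, 59], [34, 33, 32], [58, 58, 59]]
237 [[552.0, -279.0, 47.0], [552.0, -283.0, 47.0], [551.0, -287.0, 47.0]] [[59, 58, 59], [31, 29, 21], [60, 59, 59]]
[[ 0.   0.9  0.3  0.1]
 [ 1.  -0.  -0.   0. ]
 [-0.   0.3 -0.9 -0.2]
 [ 0.   0.   0.   1. ]]
```

Run:
```python
from h import *
im,st=shot("scene");c=cloud(im)*1000;f=im["frame"].astype(int)
m=(c[...,0]>520)&(c[...,0]<575)&(c[...,1]>-310)&(c[...,1]<-260)&(c[...,2]>24)&(c[...,2]<110)
v,u=np.where(m);print(len(v));P=c[m];o=np.argsort(P[:,2]);print(np.c_[u,v,np.round(P)][o][:25].astype(int).tolist())
print([k for k in dir(env) if k[0]!="_"],st["q"],st["position"],st["tool_rot"])
```

```text
189
[[166, 191, 548, -278, 39], [166, 192, 552, -278, 39], [165, 192, 553, -281, 40], [162, 192, 553, -289, 41], [164, 192, 554, -283, 41], [163, 192, 554, -286, 41], [167, 191, 551, -274, 43], [162, 191, 552, -289, 44], [163, 191, 552, -286, 44], [160, 190, 549, -295, 45], [166, 190, 549, -277, 46], [165, 191, 554, -279, 46], [161, 190, 550, -291, 47], [160, 189, 547, -295, 47], [169, 187, 539, -269, 47], [168, 190, 552, -271, 48], [159, 189, 548, -297, 48], [162, 190, 553, -288, 49], [166, 189, 549, -277, 50], [168, 189, 549, -271, 50], [164, 191, 557, -281, 50], [169, 186, 538, -269, 50], [167, 189, 550, -273, 51], [160, 188, 547, -294, 52], [165, 190, 555, -279, 52]]
['MotionError', 'close_job', 'pinch_z'] [-3.85690430e+01  3.87918691e+01  7.88349854e+01  2.79854813e-04
  6.23760277e+01  5.99381073e+01] [ 0.5419937  -0.2819039   0.00840364] [[ 9.88997074e-01 -1.47935077e-01 -3.66319590e-05]
 [-1.47935076e-01 -9.88997074e-01  3.47455608e-05]
 [-4.13689875e-05 -2.89441063e-05 -9.99999999e-01]]
```

Both cameras put the shut fingertips at z≈40 mm while the reported TCP z is 8.4. The reported TCP therefore lies about 32 mm beyond the real fingertips; x and y agree. That contradicts the interface text, so from here I correct the height by the measured offset and watch the force. I'll open, go down 32 mm in small steps and close.

Request:
apply_moves:
  series:
    - [0,0.5,0,0,0,0,0.5]
    - [0,0,0,0,0,0,0.5]
    - [0,0,0,0,0,0,0.5]
    - [0,0,8,0,0,0,0.5]
    - [0,0,8,0,0,0,0.5]
    - [0,0,6,0,0,0,0.5]
    - [0,0,3,0,0,0,0.5]
    - [0,0,0,0,0,0,0.5]

```text
time_s: 5.0
position: [0.5418, -0.2823, -0.0168]
tool_rot: [[0.989, -0.148, -0.0], [-0.148, -0.989, 0.0], [-0.0, -0.0, -1.0]]
ft_force: [-0.6, -0.1, 0.2]
grip_width: 0.0429
gripper_force: 0.0
```

Request:
apply_moves:
  series:
    - [0,0,3,0,0,0,0.5]
    - [0,0,3,0,0,0,0.5]
    - [0,0,0,0,0,0,0.5]

```text
time_s: 5.38
position: [0.5418, -0.2823, -0.0228]
tool_rot: [[0.989, -0.148, -0.0], [-0.148, -0.989, 0.0], [-0.0, -0.0, -1.0]]
ft_force: [-0.1, 0.9, 0.8]
grip_width: 0.0429
gripper_force: 0.0
```

Request:
apply_moves:
  series:
    - [0,0,0,0,0,0,0.3]
    - [0,0,0,0,0,0,0.1]
    - [0,0,0,0,0,0,0]
    - [0,0,0,0,0,0,0]
    - [0,0,0,0,0,0,0]
  grip_force: 40

```text
time_s: 6.0
position: [0.5421, -0.2824, -0.0223]
tool_rot: [[0.989, -0.148, 0.0], [-0.148, -0.989, -0.0], [0.0, 0.0, -1.0]]
ft_force: [-0.0, 0.9, 3.7]
grip_width: 0.0131
gripper_force: 41.0
```

Gripped: width 13 mm, force 41 N. Now I draw the panel 132 mm along tool −y.

Request:
apply_moves:
  series:
    - [0,-6,0,0,0,0,0]
    - [0,-11,0,0,0,0,0]
    - [0,-12,0,0,0,0,0]
    - [0,-13,0,0,0,0,0]
    - [0,-13,0,0,0,0,0]
    - [0,-13,0,0,0,0,0]
    - [0,-13,0,0,0,0,0]
    - [0,-13,0,0,0,0,0]
    - [0,-13,0,0,0,0,0]
    - [0,-12,0,0,0,0,0]
    - [0,-10,0,0,0,0,0]
    - [0,-4,0,0,0,0,0]

```text
time_s: 7.5
position: [0.5617, -0.1498, -0.0223]
tool_rot: [[0.989, -0.147, 0.0], [-0.147, -0.989, -0.0], [0.0, 0.0, -1.0]]
ft_force: [-0.6, -4.8, 7.2]
grip_width: 0.0126
gripper_force: 41.2
```

Request:
apply_moves:
  series:
    - [0,0,0,0,0,0,0]
    - [0,0,0,0,0,0,0.2]
    - [0,0,0,0,0,0,0.5]
    - [0,0,0,0,0,0,0.5]
    - [0,0,0,0,0,0,0.5]
    - [0,0,-20,0,0,0,0.5]
    - [0,0,-40,0,0,0,0.5]
    - [0,40,-60,0,0,0,0.5]
    - [0,43,-60,0,0,0,0.5]
    - [0,0,-30,0,0,0,0.5]
    - [0,0,0,0,0,0,0.5]

```text
time_s: 8.88
position: [0.5517, -0.2219, 0.1724]
tool_rot: [[0.989, -0.149, 0.004], [-0.149, -0.989, -0.002], [0.004, 0.002, -1.0]]
ft_force: [0.1, -0.1, -1.5]
grip_width: 0.0428
gripper_force: 0.0
```

Run:
```python
from h import *
goto(554,-232,100,-98.3)
im,st=shot("wrist");save(im,"w2.png",s=1.5)
im,st=shot("top");c=cloud(im)*1000;Z=c[...,2]
m=(Z>12)&(Z<28)&(c[...,1]<-100)&(c[...,1]>-335)&(c[...,0]>450)&(c[...,0]<640);m=cv2.morphologyEx(m.astype(np.uint8),cv2.MORPH_OPEN,np.ones((2,2)))>0
P=c[m];print(cv2.minAreaRect(P[:,:2].astype(np.float32)),np.median(P[:,2]))
```

```text
at [ 551.7 -221.9  172.4] yaw -98.55 w 42.8 t 8.88 F [ 0.1 -0.1 -1.5]
shift [ 3.5  9.5 72.4] turn [ 0.1  -0.24 -0.25]
((513.6211547851562, -219.392822265625), (199.6572265625, 168.10816955566406), 69.13313293457031) 18.67933808119848
```

View pics/w2.png

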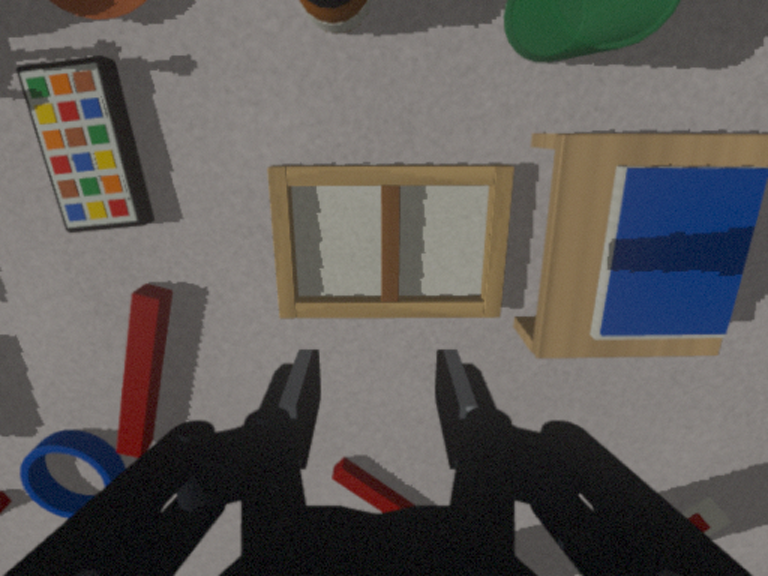

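The panel is wholly out: outer corners at (269,167), (513,167), (499,319) and (280,319), middle bar at (391,243).

Run:
```python
from h import *
im,st=shot("wrist")
p=vpix(im,[(269,167),(513,167),(499,319),(280,319)],.02,st)
print(p[:,:2],p.mean(0)); print("ang long",[np.degrees(np.arctan2(*(p[i]-p[j])[1::-1])) for i,j in((0,1),(3,2))],"short",[np.degrees(np.arctan2(*(p[i]-p[j])[1::-1])) for i,j in((0,3),(1,2))])
print("mid",vpix(im,[(382,186),(400,186),(398,302),(381,302)],.02,st).mean(0), "shelf dist",np.hypot(*(p.mean(0)[:2]-[527,-407.5])))
x,y=p.mean(0)[:2]
goto(x,y,100,-98.3)
```

```text
[[ 619.73644331 -152.32893866]
 [ 593.91821679 -325.76383668]
 [ 475.84705509 -308.81331893]
 [ 501.94439445 -134.01809126]] [ 547.86152741 -230.23104638   20.        ]
ang long [np.float64(81.5328962445009), np.float64(81.50833084521356)] short [np.float64(-8.83594432597939), np.float64(-8.169669245632235)]
mid [ 548.45458731 -230.27171192   20.        ] shelf dist 178.4922554142858
at [ 550.6 -220.5  168.9] yaw -98.49 w 42.6 t 9.03 F [ 0.8 -0.  -0.6]
shift [-1.1 10.1 68.9] turn [-0.06  0.13 -0.19]
```

Request:
apply_moves:
  series:
    - [0,10.6,20,0,0,0,0.5]
    - [0,0,40,0,0,0,0.5]
    - [0,0,40,0,0,0,0.5]
    - [0,0,30,0,0,0,0.5]
    - [0,0,20,0,0,0,0.5]
    - [0,0,12,0,0,0,0.5]
    - [0,0,12,0,0,0,0.5]
    - [0,0,10,0,0,0,0.5]
    - [0,0,5,0,0,0,0.5]
    - [0,0,0,0,0,0,0.5]

```text
time_s: 10.28
position: [0.5495, -0.2316, -0.0188]
tool_rot: [[0.989, -0.148, -0.0], [-0.148, -0.989, 0.0], [-0.0, -0.0, -1.0]]
ft_force: [0.5, -0.1, 0.2]
grip_width: 0.0427
gripper_force: 0.0
```

Request:
apply_moves:
  series:
    - [0,0,3,0,0,0,0.5]
    - [0,0,2,0,0,0,0.5]
    - [0,0,0,0,0,0,0.3]
    - [0,0,0,0,0,0,0.1]
    - [0,0,0,0,0,0,0]
    - [0,0,0,0,0,0,0]
    - [0,0,0,0,0,0,0]
    - [0,0,-6,0,0,0,0]
    - [0,0,-10,0,0,0,0]
    - [0,0,0,0,0,0,0]
  grip_force: 70

```text
time_s: 11.52
position: [0.5499, -0.2319, -0.007]
tool_rot: [[0.989, -0.148, 0.001], [-0.148, -0.989, -0.001], [0.001, 0.001, -1.0]]
ft_force: [0.5, 0.5, -4.8]
grip_width: 0.0123
gripper_force: 69.5
```

The panel is lifted (about 0.45 kg on the wrist). I'll raise it further and turn it 89.3°, and refine the frame pose from the depth maps.

Request:
apply_moves:
  series:
    - [0,0,-25,0,0,0,0]
    - [0,0,-35,0,0,0,0]
    - [0,0,-25,0,0,0,0]
    - [0,0,0,0,0,-9.9,0]
    - [0,0,0,0,0,-9.9,0]
    - [0,0,0,0,0,-9.9,0]
    - [0,0,0,0,0,-9.9,0]
    - [0,0,0,0,0,-9.9,0]
    - [0,0,0,0,0,-9.9,0]
    - [0,0,0,0,0,-9.9,0]
    - [0,0,0,0,0,-9.9,0]
    - [0,0,0,0,0,-9.9,0]

```text
time_s: 13.02
position: [0.5493, -0.2315, 0.0769]
tool_rot: [[0.158, 0.987, -0.001], [0.987, -0.158, 0.0], [0.0, -0.001, -1.0]]
ft_force: [0.4, 0.6, -4.0]
grip_width: 0.0119
gripper_force: 69.4
```

```bash
cat > fr.py <<'E'
from h import *
for n in("top","scene"):
    im,st=shot(n);c=cloud(im)*1000
    m=(c[...,2]>36)&(c[...,2]<52)&(c[...,1]>120)&(c[...,1]<370)&(c[...,0]>400)&(c[...,0]<700)
    f=im["frame"].astype(int);m&=(f[...,0]>f[...,2]+5)&(f[...,2]<80)&(f[...,0]<130)
    m=cv2.morphologyEx(m.astype(np.uint8),cv2.MORPH_OPEN,np.ones((2,2)))>0
    P=c[m][:,:2].astype(np.float32);r=cv2.minAreaRect(P);print(n,len(P),r)
    # robust edges in the rotated frame
    a=np.radians(-9.3);R=np.array([[np.cos(a),np.sin(a)],[-np.sin(a),np.cos(a)]]);Q=P@R.T
    lo,hi=np.percentile(Q,0.7,0),np.percentile(Q,99.3,0);print(" size",hi-lo,"c",R.T@((lo+hi)/2))
goto(550,245,90,-9.3)
E
python3 fr.py
```

```text
top 1914 ((547.3170776367188, 244.81729125976562), (165.6226043701172, 229.44847106933594), 80.2064208984375)
 size [nan nan] c [nan nan]
scene 1223 ((599.19873046875, 244.86192321777344), (177.1361541748047, 314.80609130859375), 79.68310546875)
 size [nan nan] c [nan nan]
at [ 549.3 -231.5   76.9] yaw -9.34 w 11.7 t 13.12 F [ 0.1 -0.7 -4.5]
shift [470.3 -76.6 -12.9] turn [-0.03 -0.01 -0.04]
```

Request:
apply_moves:
  series:
    - [20,-3.2,0,0,0,0,0]
    - [40,-6.5,0,0,0,0,0]
    - [45,-7.3,0,0,0,0,0]
    - [45,-7.3,0,0,0,0,0]
    - [45,-7.3,0,0,0,0,0]
    - [45,-7.3,0,0,0,0,0]
    - [45,-7.3,0,0,0,0,0]
    - [45,-7.3,0,0,0,0,0]
    - [45,-7.3,0,0,0,0,0]
    - [45,-7.3,0,0,0,0,0]
    - [35,-6,0,0,0,0,0]
    - [15,-2.8,10,0,0,0,0]

```text
time_s: 14.62
position: [0.5497, 0.2471, 0.0674]
tool_rot: [[0.163, 0.987, 0.001], [0.987, -0.163, 0.001], [0.001, 0.001, -1.0]]
ft_force: [-0.7, -0.4, -4.6]
grip_width: 0.0121
gripper_force: 69.6
```

Request:
apply_moves:
  series:
    - [0,0,15,0,0,0,0]
    - [0,0,10,0,0,0,0]
    - [0,0,4,0,0,0,0]
    - [0,0,0,0,0,0,0]

```text
time_s: 15.12
position: [0.5506, 0.2439, 0.0381]
tool_rot: [[0.165, 0.986, -0.0], [0.986, -0.165, -0.0], [-0.0, -0.0, -1.0]]
ft_force: [0.7, 0.0, -4.1]
grip_width: 0.0119
gripper_force: 69.4
```

Run:
```python
from h import *
goto(549,245,20,-9.3)
im,st=shot("top");a=im["frame"][110:245,105:225];im,st=shot("wrist");b=im["frame"]
A=cv2.resize(a,(533,600),interpolation=cv2.INTER_CUBIC)
cv2.imwrite("pics/t3.png",A[:,:,::-1]);save(im,"w3.png",s=1.5)
```

```text
at [550.6 243.9  38.1] yaw -9.48 w 11.9 t 15.12 F [ 0.7  0.  -4.1]
shift [ 0.8 -1.8 18.1] turn [-0.02  0.01 -0.18]
```

View pics/w3.png

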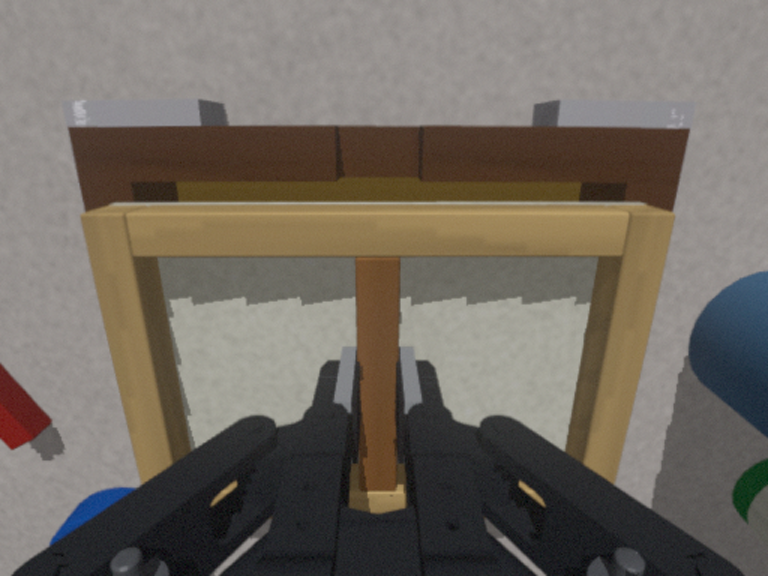

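The far frame wall is at rows 127–181, with the notch between columns 338 and 421. The held panel's far edge is at row 205, its sides near columns 88 and 670, and it looks parallel to the frame. I'll measure the relative offset from the wrist depth.

```bash
cat > rel.py <<'E'
from h import *
im,st=shot("wrist");c=cloud(im,st)*1000
R=st["tool_rot"];t=st["position"]*1000
L=(c-t)@R   # tool coords: [...,0] along frame y, [...,1] along frame x
z=c[...,2]
zp=np.nanmedian(z[145:165,100:400]);print("panel top z",zp)
P=np.abs(z-zp)<4; F=np.abs(z-44)<4
f=im["frame"].astype(int); F&=(f[...,0]>f[...,2]+8)&(f[...,0]<120)
for k in range(115,300,20)if 0 else (142,150,160,180,200):
    a=L[k][P[k]][:,1];print("panel row",k,"y",round(a.min(),1),round(a.max(),1),"mid",round((a.min()+a.max())/2,1),"w",round(a.max()-a.min(),1),"x",round(np.median(L[k][P[k]][:,0]),1))
for u in (100,150,200,300,350,400):
    b=L[:,u][P[:,u]][:,0];g=L[:,u][F[:,u]][:,0]
    print("col",u,"panel far x",round(b.max(),1),"frame x",np.round([g.min(),g.max()],1) if len(g) else None,"y",round(np.median(L[:140,u][F[:140,u]][:,1]),1) if len(g) else None)
for k in (88,95,105,112,118):
    m=F[k]; a=L[k][m][:,1]; 
    if len(a): print("frame row",k,"y",round(a.min(),1),round(a.max(),1),"w",round(a.max()-a.min(),1),"mid",round((a.min()+a.max())/2,1),"x",round(np.median(L[k][m][:,0]),1))
n=vpix(im,[(338,127),(421,127),(337,180),(419,180),(71,127),(689,128)],.044,st)-t
print("notch/outer corners tool",np.round(n@R,1))
E
python3 rel.py
```

```text
panel top z 81.77005844742624
panel row 142 y -89.9 87.6 mid -1.1 w 177.5 x 60.6
panel row 150 y -90.2 88.8 mid -0.7 w 179.0 x 57.0
panel row 160 y -89.7 88.6 mid -0.6 w 178.3 x 52.4
panel row 180 y -90.3 89.3 mid -0.5 w 179.5 x 42.9
panel row 200 y -89.1 88.8 mid -0.2 w 177.9 x 32.8
col 100 panel far x 61.0 frame x [66.  85.8] y -85.1
col 150 panel far x 61.1 frame x [66.4 85.5] y -57.0
col 200 panel far x 61.1 frame x [66.2 85.4] y -29.4
col 300 panel far x 60.9 frame x [66.2 85.4] y 25.9
col 350 panel far x 61.3 frame x [65.8 85. ] y 53.7
col 400 panel far x 61.2 frame x [65.3 85.3] y 81.9
frame row 88 y -113.9 113.1 w 227.0 mid -0.4 x 83.5
frame row 95 y -113.7 113.9 w 227.5 mid 0.1 x 79.9
frame row 105 y -115.1 112.9 w 228.0 mid -1.1 x 74.5
frame row 112 y -113.8 113.6 w 227.4 mid -0.1 x 70.7
frame row 118 y -114.0 113.6 w 227.6 mid -0.2 x 67.4
notch/outer corners tool [[  85.1  -15.2   -5.4]
 [  85.1   14.8   -5.4]
 [  66.3  -16.1   -5.4]
 [  66.3   14.7   -5.4]
 [  85.9 -113.    -5.5]
 [  85.6  113.2   -5.3]]
```

The panel is already within 1 mm of the frame's axes. I'll shift by (0.6, 0.3) and lower gently.

Request:
apply_moves:
  series:
    - [0.6,0.3,4,0,0,0,0]
    - [0,0,6,0,0,0,0]
    - [0,0,6,0,0,0,0]
    - [0,0,6,0,0,0,0]
    - [0,0,6,0,0,0,0]
    - [0,0,6,0,0,0,0]
    - [0,0,5,0,0,0,0]
    - [0,0,0,0,0,0,0]

```text
time_s: 16.27
position: [0.5507, 0.2451, -0.0012]
tool_rot: [[0.163, 0.987, -0.001], [0.987, -0.163, -0.0], [-0.0, -0.001, -1.0]]
ft_force: [0.9, -0.5, -3.7]
grip_width: 0.0122
gripper_force: 69.4
```

```bash
python3 rel.py | head -12; python3 -c "
from h import *
goto(550,245,-18,-9.5)"
```

```text
panel top z 41.97160776498477
panel row 142 y -113.2 113.8 mid 0.3 w 227.0 x 60.7
panel row 150 y -113.5 113.8 mid 0.2 w 227.3 x 57.1
panel row 160 y -114.1 113.6 mid -0.3 w 227.7 x 52.5
panel row 180 y -114.5 114.5 mid -0.0 w 229.0 x 43.1
panel row 200 y -113.7 113.8 mid 0.1 w 227.5 x 33.1
col 100 panel far x 84.9 frame x [13.  84.9] y -65.3
col 150 panel far x 84.7 frame x [-82.6  84.7] y -43.9
col 200 panel far x 85.0 frame x [65.4 84.6] y -22.7
col 300 panel far x 84.6 frame x [47.3 84.6] y 19.6
col 350 panel far x 84.3 frame x [-81.   84.3] y 40.8
col 400 panel far x 84.5 frame x [ 4.7 84.5] y 62.4
at [550.9 245.2  -0.8] yaw -9.4 w 12.1 t 16.32 F [-0.1 -0.2 -3.1]
shift [-0.3 -0.8 17.2] turn [-0.01  0.    0.1 ]
```

It is between the walls (underside about 23 mm up) with no side force. Down the last 17 mm.

Request:
apply_moves:
  series:
    - [0,0,5,0,0,0,0]
    - [0,0,5,0,0,0,0]
    - [0,0,3,0,0,0,0]
    - [0,0,2,0,0,0,0]
    - [0,0,1,0,0,0,0]
    - [0,0,0,0,0,0,0]

```text
time_s: 17.08
position: [0.5509, 0.2451, -0.0168]
tool_rot: [[0.163, 0.987, 0.0], [0.987, -0.163, 0.0], [0.0, 0.0, -1.0]]
ft_force: [0.4, 0.0, -2.7]
grip_width: 0.012
gripper_force: 69.4
```

Request:
apply_moves:
  series:
    - [0,0,0.7,0,0,0,0]
    - [0,0,0.7,0,0,0,0]
    - [0,0,0,0,0,0,0]

```text
time_s: 17.45
position: [0.551, 0.2452, -0.0175]
tool_rot: [[0.163, 0.987, 0.001], [0.987, -0.163, 0.0], [0.0, 0.001, -1.0]]
ft_force: [-2.8, -0.6, 6.3]
grip_width: 0.0124
gripper_force: 70.6
```

Contact: 6 N upward, so it is seated on the lip. I'll let go and rise.

Request:
apply_moves:
  series:
    - [0,0,0,0,0,0,0.1]
    - [0,0,0,0,0,0,0.25]
    - [0,0,0,0,0,0,0.4]
    - [0,0,0,0,0,0,0.4]
    - [0,0,-10,0,0,0,0.4]
    - [0,0,-20,0,0,0,0.4]
    - [0,0,-40,0,0,0,0.5]
    - [0,0,-50,0,0,0,0.5]
    - [0,0,-50,0,0,0,0.5]
    - [0,0,0,0,0,0,0.5]

```text
time_s: 18.7
position: [0.5526, 0.2456, 0.1567]
tool_rot: [[0.163, 0.987, 0.009], [0.987, -0.163, 0.002], [0.003, 0.008, -1.0]]
ft_force: [-0.0, 0.9, -1.0]
grip_width: 0.0432
gripper_force: 0.0
```

Run:
```python
from h import *
im,st=shot("wrist");save(im,"w4.png",s=1.5)
goto(465.6,0.6,170,65.5)
im,_=shot("top")
f=im["frame"].astype(int);c=cloud(im)*1000
m=(f[...,0]>90)&(f[...,1]<60)&(f[...,2]<60)&(c[...,0]>370)&(c[...,0]<560)&(np.abs(c[...,1])<70)
print(cv2.minAreaRect(c[m][:,:2].astype(np.float32)))
```

```text
at [551.4 245.3 153.9] yaw -9.4 w 42.4 t 18.75 F [ 0.3  0.5 -0.4]
shift [-255.4  -44.6  -16.6] turn [ 2.40e-01  7.00e-02 -7.49e+01]
((465.6083068847656, 0.5122299194335938), (21.71150016784668, 161.6021270751953), 65.72077941894531)
```

View pics/w4.png

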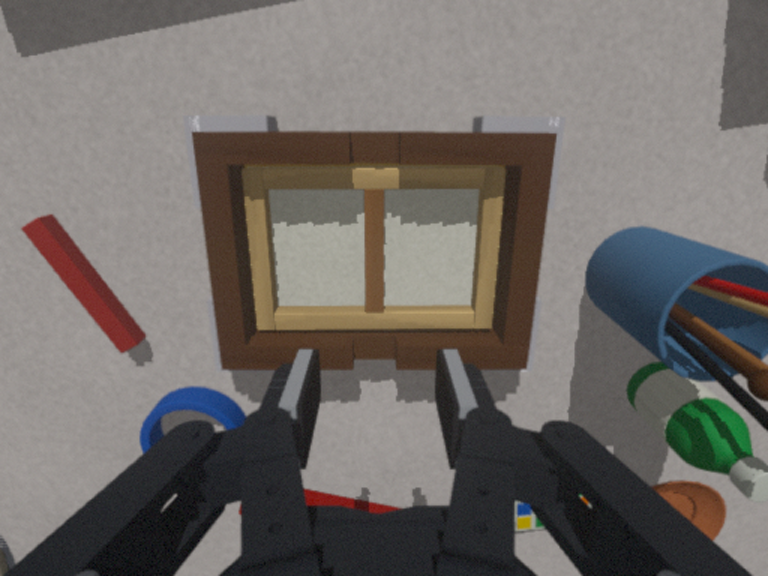

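The panel lies evenly in the frame; the notches are at (375,148) and (375,350). I'll check heights and notch positions in code, then go to the batten.

Run:
```python
from h import *
im,st=shot("wrist");c=cloud(im,st)*1000
g=lambda u,v:np.nanmedian(c[int(v/1.5)-2:int(v/1.5)+3,int(u/1.5)-2:int(u/1.5)+3,2])
print("bar tops",g(258,250),g(486,250),g(375,318),g(375,178),g(375,250),"wall",g(225,250),g(535,250))
n=vpix(im,[(351,132),(400,132),(351,163),(399,163),(354,333),(396,333),(355,370),(396,370)],.044,st);print(n[:,:2],n.mean(0))
d=n[:4].mean(0)-n[4:].mean(0);print("frame y ang",np.degrees(np.arctan2(d[1],d[0])))
p=vpix(im,[(243,166),(505,166),(494,331),(257,331)],.026,st);print("panel",p.mean(0)[:2])
o=vpix(im,[(194,133),(556,133),(529,370),(220,370)],.044,st);print("frame outer",o.mean(0)[:2])
```

```text
bar tops 25.764435302001843 25.132650771327924 25.71515758936066 25.694500977580304 25.86011440956537 wall 43.7984686001851 43.55737990949765
[[547.39459222 329.92934102]
 [576.90177199 325.04069396]
 [544.04892018 311.83420503]
 [573.57122504 306.94381135]
 [524.79251348 196.50033944]
 [554.20866456 191.63629327]
 [520.08831334 166.90434325]
 [549.73462464 162.00403835]] [548.84257818 248.84913321  44.        ]
frame y ang 80.50678253728294
panel [548.05141578 246.7653487 ]
frame outer [547.94279737 245.84896804]
```

Request:
apply_moves:
  series:
    - [-40,-7,-5,0,0,0,0.5]
    - [-45,-8,-5,0,0,0,0.5]
    - [-45,-8,0,0,0,0,0.5]
    - [-45,-8,0,0,0,-9,0.5]
    - [0,0,0,0,0,-10,0.6]
    - [0,0,0,0,0,-10,0.6]
    - [0,0,0,0,0,-10,0.6]
    - [0,0,0,0,0,-10,0.6]
    - [0,0,0,0,0,-10,0.6]
    - [0,0,0,0,0,-10,0.6]
    - [0,0,0,0,0,-6,0.6]
    - [0,0,0,0,0,0,0.6]

```text
time_s: 20.35
position: [0.4912, 0.0776, 0.1608]
tool_rot: [[-0.91, 0.414, -0.002], [0.414, 0.91, 0.0], [0.002, -0.001, -1.0]]
ft_force: [0.2, -0.4, 0.3]
grip_width: 0.0513
gripper_force: 0.0
```

Run:
```python
from h import *
im,st=shot("wrist");c=cloud(im,st)*1000;f=im["frame"].astype(int)
m=(f[...,0]>80)&(f[...,1]<60)&(f[...,2]<60)&(c[...,2]>18)&(c[...,2]<30)
m&=np.hypot(c[...,0]-466,c[...,1]-1)<110
P=c[m][:,:2].astype(np.float32);r=cv2.minAreaRect(P);print(len(P),r)
x,y=r[0];goto(x,y,-19,65.6)
```

```text
3030 ((464.3753356933594, 0.24731826782226562), (24.132892608642578, 160.83485412597656), 65.6192398071289)
at [491.3  77.6 161. ] yaw 65.47 w 51.3 t 20.4 F [-0.2 -0.8 -0.4]
shift [ -8.  -81.4 180. ] turn [-0.04 -0.1  -0.13]
```

The panel is home: bar tops at about 25.7 mm and centres agree within a millimetre. Now to the batten at (465, 0.4).

Request:
apply_moves:
  series:
    - [-4,-40,20,0,0,0,0.6]
    - [-4.5,-41,20,0,0,0,0.6]
    - [0,0,40,0,0,0,0.6]
    - [0,0,40,0,0,0,0.6]
    - [0,0,25,0,0,0,0.6]
    - [0,0,15,0,0,0,0.6]
    - [0,0,12,0,0,0,0.6]
    - [0,0,8,0,0,0,0.6]
    - [0,0,4,0,0,0,0.6]
    - [0,0,0,0,0,0,0.6]

```text
time_s: 21.65
position: [0.466, 0.0003, -0.0221]
tool_rot: [[-0.911, 0.413, 0.0], [0.413, 0.911, -0.0], [-0.0, 0.0, -1.0]]
ft_force: [-0.5, -0.3, 0.7]
grip_width: 0.0513
gripper_force: 0.0
```

Request:
apply_moves:
  series:
    - [0,0,2,0,0,0,0.6]
    - [0,0,0,0,0,0,0.4]
    - [0,0,0,0,0,0,0.2]
    - [0,0,0,0,0,0,0.1]
    - [0,0,0,0,0,0,0.1]
    - [0,0,0,0,0,0,0.1]
    - [0,0,-5,0,0,0,0.1]
    - [0,0,-10,0,0,0,0.1]
    - [0,0,0,0,0,0,0.1]
  grip_force: 40

```text
time_s: 22.78
position: [0.4664, 0.0002, -0.0084]
tool_rot: [[-0.911, 0.413, 0.002], [0.413, 0.911, -0.0], [-0.002, 0.0, -1.0]]
ft_force: [-0.3, 0.1, -1.7]
grip_width: 0.023
gripper_force: 39.5
```

Request:
apply_moves:
  series:
    - [0,0,-35,0,0,0,0.1]
    - [0,0,-40,0,0,0,0.1]
    - [0,0,0,0,0,10.7,0.1]
    - [0,0,0,0,0,10.7,0.1]
    - [0,0,0,0,0,10.7,0.1]
    - [0,0,0,0,0,10.7,0.1]
    - [0,0,0,0,0,10.7,0.1]
    - [0,0,0,0,0,10.7,0.1]
    - [0,0,0,0,0,10.7,0.1]
    - [0,0,0,0,0,0,0.1]

```text
time_s: 24.02
position: [0.4658, 0.0003, 0.0657]
tool_rot: [[0.16, 0.987, -0.0], [0.987, -0.16, 0.0], [0.0, -0.0, -1.0]]
ft_force: [0.6, 0.4, -0.9]
grip_width: 0.0228
gripper_force: 39.7
```

```bash
python3 -c "
from h import *
goto(548.8,246,60,-9.4)"
```

```text
at [4.658e+02 3.000e-01 6.570e+01] yaw -9.21 w 22.8 t 24.02 F [ 0.6  0.4 -0.9]
shift [255.8  42.6   5.7] turn [-0.01 -0.    0.19]
```

Request:
apply_moves:
  series:
    - [20,3,0,0,0,0.2,0.1]
    - [40,6.5,0,0,0,0,0.1]
    - [45,7.5,0,0,0,0,0.1]
    - [45,7.5,0,0,0,0,0.1]
    - [45,7.5,0,0,0,0,0.1]
    - [35,6,0,0,0,0,0.1]
    - [20,3.5,5,0,0,0,0.1]
    - [5.8,1,5,0,0,0,0.1]
    - [0,0,0,0,0,0,0.1]

```text
time_s: 25.15
position: [0.5496, 0.2449, 0.0551]
tool_rot: [[0.165, 0.986, -0.002], [0.986, -0.165, -0.001], [-0.001, -0.002, -1.0]]
ft_force: [0.8, -0.3, -0.8]
grip_width: 0.023
gripper_force: 39.7
```

```bash
cat > rb.py <<'E'
from h import *
import sys
goto(548.8,246,0,-9.4)
im,st=shot("wrist");c=cloud(im,st)*1000;save(im,sys.argv[1],s=1.5)
R=st["tool_rot"];t=st["position"]*1000;L=(c-t)@R;f=im["frame"].astype(int)
red=(f[...,0]>80)&(f[...,1]<60)&(f[...,2]<60)&(np.abs(L[...,1])<40)&(np.abs(L[...,0])<100)
zt=np.nanpercentile(c[red][:,2],60);B=L[red&(np.abs(c[...,2]-zt)<4)];print("batten top",zt,"x",B.min(0)[0],B.max(0)[0],"y far",np.round(np.percentile(B[B[:,0]>40][:,1],[1,99]),1),"y near",np.round(np.percentile(B[B[:,0]<40][:,1],[1,99]),1))
F=(np.abs(c[...,2]-44)<4)&(f[...,0]>f[...,2]+8)&(f[...,0]<120)&~red&(L[...,0]>60)&(L[...,0]<90)
G=L[F];print("far wall x",np.round(np.percentile(G[:,0],[1,99]),1),"y",np.round(np.percentile(G[:,1],[.5,99.5]),1))
h,e=np.histogram(G[:,1],np.arange(-40,41,2));print([(int(a),int(n)) for a,n in zip(e,h)])
N=(np.abs(c[...,2]-28)<4)&(np.abs(L[...,1])<25)&(L[...,0]>66)&(L[...,0]<84);
if N.sum(): print("notch floor y",np.round(np.percentile(L[N][:,1],[1,99]),1),N.sum())
E
python3 rb.py w5.png
```

```text
at [549.6 244.9  55.1] yaw -9.48 w 23.0 t 25.15 F [ 0.8 -0.3 -0.8]
shift [ 1.1 -0.9 55.1] turn [-0.09  0.05 -0.08]
batten top 102.7442055685024 x -51.69749091683455 81.09175631498408 y far [-12.3  10.6] y near [-12.2  10.5]
far wall x [61.1 84.7] y [-112.   113.7]
[(-40, 101), (-38, 105), (-36, 105), (-34, 107), (-32, 105), (-30, 108), (-28, 106), (-26, 105), (-24, 109), (-22, 105), (-20, 84), (-18, 32), (-16, 16), (-14, 0), (-12, 0), (-10, 0), (-8, 0), (-6, 0), (-4, 0), (-2, 0), (0, 0), (2, 0), (4, 0), (6, 0), (8, 0), (10, 0), (12, 0), (14, 0), (16, 53), (18, 104), (20, 101), (22, 110), (24, 110), (26, 105), (28, 109), (30, 100), (32, 105), (34, 107), (36, 105), (38, 103)]
notch floor y [-14.9  17. ] 305
```

View pics/w5.png

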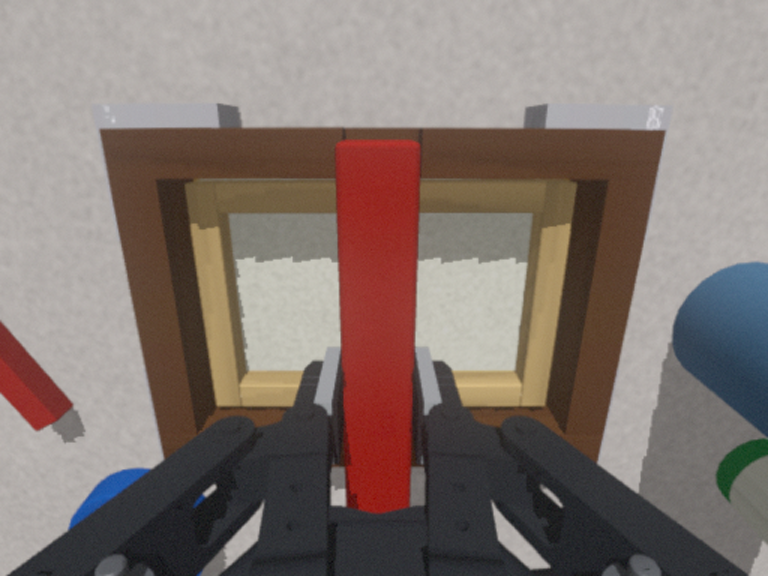

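The batten is parallel to the frame and needs about +1.6 mm in tool x and +1.8 in tool y. In the picture the batten spans columns 336–420 over the notch at 343–421. I'll correct that, lower it to just above the walls and check again.

Request:
apply_moves:
  series:
    - [1.6,1.8,5,0,0,0,0.1]
    - [0,0,8,0,0,0,0.1]
    - [0,0,8,0,0,0,0.1]
    - [0,0,7,0,0,0,0.1]
    - [0,0,4,0,0,0,0.1]
    - [0,0,0,0,0,0,0.1]

```text
time_s: 25.95
position: [0.552, 0.2469, 0.0235]
tool_rot: [[0.165, 0.986, -0.0], [0.986, -0.165, -0.0], [-0.0, -0.0, -1.0]]
ft_force: [0.0, -0.4, -1.3]
grip_width: 0.023
gripper_force: 39.7
```

```bash
python3 rb.py w6.png
```

```text
at [552.  246.9  23.5] yaw -9.5 w 23.0 t 25.95 F [ 0.  -0.4 -1.3]
shift [-1.4 -3.  23.5] turn [-0.03  0.01 -0.1 ]
batten top 71.20570749540548 x -50.90299358243822 81.10114296494892 y far [-12.4  10.6] y near [-12.2  10.6]
far wall x [61.  82.5] y [-113.9  111.6]
[(-40, 147), (-38, 144), (-36, 158), (-34, 148), (-32, 144), (-30, 155), (-28, 149), (-26, 145), (-24, 148), (-22, 149), (-20, 149), (-18, 77), (-16, 0), (-14, 0), (-12, 0), (-10, 0), (-8, 0), (-6, 0), (-4, 0), (-2, 0), (0, 0), (2, 0), (4, 0), (6, 0), (8, 0), (10, 0), (12, 0), (14, 105), (16, 147), (18, 142), (20, 147), (22, 144), (24, 155), (26, 148), (28, 150), (30, 148), (32, 150), (34, 148), (36, 137), (38, 137)]
notch floor y [-17.3  15. ] 311
```

Centred within about 0.3 mm. Lowering 19 mm.

Request:
apply_moves:
  series:
    - [0,0,4,0,0,0,0.1]
    - [0,0,5,0,0,0,0.1]
    - [0,0,4,0,0,0,0.1]
    - [0,0,3,0,0,0,0.1]
    - [0,0,2,0,0,0,0.1]
    - [0,0,0.5,0,0,0,0.1]
    - [0,0,0,0,0,0,0.1]

```text
time_s: 26.88
position: [0.5521, 0.2469, 0.0054]
tool_rot: [[0.165, 0.986, 0.0], [0.986, -0.165, 0.0], [0.0, 0.0, -1.0]]
ft_force: [-0.9, -0.2, -1.3]
grip_width: 0.0229
gripper_force: 39.7
```

Request:
apply_moves:
  series:
    - [0,0,0.8,0,0,0,0.1]
    - [0,0,0.6,0,0,0,0.1]
    - [0,0,0,0,0,0,0.1]

```text
time_s: 27.25
position: [0.5521, 0.2469, 0.0042]
tool_rot: [[0.165, 0.986, 0.0], [0.986, -0.165, 0.0], [0.0, 0.0, -1.0]]
ft_force: [-0.9, -0.6, 2.3]
grip_width: 0.0233
gripper_force: 40.0
```

Seated. Let go and rise straight up.

Request:
apply_moves:
  series:
    - [0,0,0,0,0,0,0.3]
    - [0,0,0,0,0,0,0.45]
    - [0,0,0,0,0,0,0.5]
    - [0,0,0,0,0,0,0.5]
    - [0,0,-10,0,0,0,0.5]
    - [0,0,-20,0,0,0,0.5]
    - [0,0,-40,0,0,0,0.5]
    - [0,0,-50,0,0,0,0.5]
    - [0,0,-40,0,0,0,0.5]
    - [0,0,0,0,0,0,0.5]
    - [0,0,0,0,0,0,0.5]

```text
time_s: 28.62
position: [0.5517, 0.2468, 0.1636]
tool_rot: [[0.165, 0.986, -0.001], [0.986, -0.165, -0.0], [-0.0, -0.001, -1.0]]
ft_force: [0.4, -0.3, -0.0]
grip_width: 0.0428
gripper_force: 0.0
```

```bash
python3 rb.py w7.png
```

```text
at [551.7 246.8 163.6] yaw -9.51 w 42.8 t 28.62 F [ 0.4 -0.3 -0. ]
shift [ -1.2  -2.6 163.6] turn [-0.04  0.02 -0.11]
batten top 51.84887339981375 x -82.25523506631468 81.1772489059201 y far [-12.  11.] y near [-11.5  10.7]
far wall x [61. 83.] y [-113.7  112.1]
[(-40, 39), (-38, 45), (-36, 41), (-34, 40), (-32, 40), (-30, 39), (-28, 38), (-26, 40), (-24, 40), (-22, 40), (-20, 43), (-18, 38), (-16, 0), (-14, 0), (-12, 0), (-10, 0), (-8, 0), (-6, 0), (-4, 0), (-2, 0), (0, 0), (2, 0), (4, 0), (6, 0), (8, 0), (10, 0), (12, 0), (14, 26), (16, 43), (18, 41), (20, 44), (22, 44), (24, 42), (26, 42), (28, 45), (30, 43), (32, 41), (34, 43), (36, 40), (38, 43)]
notch floor y [-16.9  14.9] 175
```

View pics/w7.png

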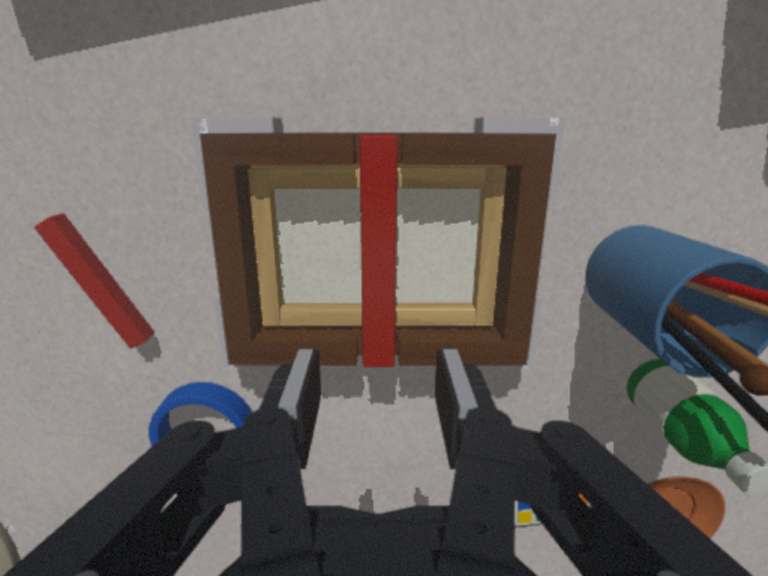

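The batten lies in both notches (columns 361–397, rows 135–367). Its top is at 52 mm and it is centred within about 1 mm; the panel is home under it and the hand is clear.

```bash
python3 -c "
from rig import env
print(env.close_job())"
```

```text
the job is handed in; nothing more can be done
None
```

I handed the job in at about 29 s: by my last wrist-camera measurements the panel is home in the frame and the batten rests in both notches. The hand-in gave no verdict, and the fingertips sat about 32 mm short of the reported TCP, which I corrected for after one closing on air.

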